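Return the balance weights to their block in order of size

ROBOT

A 7-joint arm with a two-finger parallel gripper is mounted at the origin on a cart in front of the work surface, level with it; the furniture and walls round the work are solid. World frame = base frame: x ahead of the robot, y to its left, z up, the work surface at z = 0. Lengths are in m, angles in rad, forces in N, time in s.
With the tool pointing down it reaches from about 0.425 to 0.875 m from the base axis. Payload 8.4 kg.
Tool frame: the origin (TCP) lies at the very end of the fingers, on their centre line; the grasp point (between the pads) lies 19 mm behind it; z points along the fingers, y is the direction in which the jaws open and shut (so a half turn about z gives the same grasp; the last joint's range is limited). The gripper opens to 85 mm and grips with 20 to 120 N. Pads are 22 mm wide; open, the fingers measure 114 mm over their backs; the gripper's body (76 mm by 85 mm) begins 54 mm behind the grasp point. The pads swing forward as they close: fully open they stand 13 mm farther back than shut.
Start: joints at [1.06, 0.333, 0.04, 1.465, -0.013, 1.343, -0.059], TCP at [0.26, -0.596, 0.231] pointing down, gripper open.
Joint ranges: [-2.58, 2.58], [-0.38, 2.09], [-1.3, 1.39], [0.25, 2.4], [-1.5, 4.64], [0.08, 2.09], [-2.65, 2.65]. Speed limits (rad/s): [2.22, 2.22, 2.79, 2.79, 3.14, 3.14, 3.14].

INTERFACE

Orientations are given as a 3x3 rotation matrix whose columns are the frame's x, y, z axes.
In Python, from workcell import arm gives the robot as it stands.
- The arm moves only by the tool drive_tool, never from a script. Its arguments are lists of equal length, an entry for each row: "turn": the turn, a rotation vector about the world's x, y, z in degrees, a list of three; "xyz": the shift along the world's x, y, z in cm, a list of three; "claw": the opening in per cent of the stroke, from 0 (shut) to 100 (fully open). A call has 1 to 20 rows; each row is the pose to reach, as a shift and turn from the pose commanded when the call began; what a row does not reach only later rows make up. A row lasts 1/8 s, in which the tool goes at most 62.5 mm and 10.7 degrees, less where a joint would pass 70% of its speed; a pose out of reach is approached as far as the arm can. A call with a gripper value outside its range is refused whole. The fingers move at their own pace and stop on an object; "grip_force" is the grip in N (left out, the last holds). Time passes only in rows, so rows that repeat a pose let the fingers close. It gives the time, the measured TCP pose, the force and the opening at its end, in the units of the state.
- arm.get_state(): the state, without advancing time (a new reading comes with each control period).
- arm.read_camera(name): name is "scene" or "top" or "wrist"; returns (picture, depth): 480x640x3 uint8, red, green, blue; 480x640 float32, m along the optical axis (not along the pixel's ray), 0 where there is no reading.
- arm.camera_params(name): a dict with "fx", "fy", "cx", "cy" (pixels), "eye" and "attitude" of the camera in the world; the wrist camera has in their place "tool_from_camera" (4x4, takes a point from camera to tool coordinates, whose origin is the TCP and whose axes are the flange's). Camera axes: x right, y down, z forward; pixel columns grow to the right and rows downward; lengths in m; the calibration is good to about 2 mm. The wrist camera is an equidistant fisheye: a pixel r from the principal point sees the ray r / f radians off the axis. A picture is of the moment at which its call begins: read the wrist's pose just before it. camera_params takes no time and is no camera call.
- arm.close_job(): hands the job in, once; it reports no verdict.
Trained networks look in the newest picture that a camera, given by its name, has taken for a name from the list of things; names that differ only in an ending like _2 or _b are one class to them, and where a whole thing is asked for, a point or a joint stands for the part that bears it (a point fixed in the world has none). Each returns a list of dicts, best first, with "confidence" (0 to 1); they miss things now and then, are a little off and sometimes report something else, mostly with a low value. They report only what shows in the picture. A call takes as long as a camera call. They do not tell look-alikes from the thing itself.
- arm.look_for(camera, name): "position" ([x, y, z] in m, in the coordinates of the camera as it stood for that picture, good to about 4 mm: the middle of the surface that is visible of it).
- arm.spot_point(camera, name): "position" ([x, y, z] in m, in the coordinates of the camera as it stood for that picture, good to about 4 mm: a listed point, or the origin of a listed thing).
The state is a dict: "time": time; "joint_pos": joint angles; "qd": joint speeds; "tau": joint torques, N m; "tcp_pos": TCP position; "eef_rot": TCP orientation; "force": force on the tool from outside, world axes, zero at the start; "torque": the same for the moment, N m; "gripper_width": opening from 0.0 (shut) to 1.0 (fully open).
Only numpy, scipy, OpenCV 4.12 (cv2) and the standard library are available. Lean on these libraries where they do the work, as an engineer would, in place of code of your own. Each camera call takes 0.05 s, during which the arm holds its last target.

TASK

The balance has been checked; put its four loose steel weights back into the wooden weight block, so that they stand in a row from the smallest to the largest, each upright and fully down in the well made for its size. Set them down in the wells rather than dropping them, and do not push the beaker or the small reagent bottle about or knock them over.

Things in the scene. Friction and masses are not known exactly. Their poses are not given: they have to be found in the camera images.
- weight_50g_center (a point): the smallest of four loose steel balance weights (50 g, unmarked), standing on the worktop at the start: a plain upright cylinder 20 mm in diameter up to 24 mm, then a narrow neck and a round knob 14 mm in diameter, 34 mm high in all. The point is its centre, half-way up (17 mm above its underside); z points up its axis. Grasp it round the cylinder or by the knob
- weight_100g_center (a point): the second smallest of four loose steel balance weights (100 g, unmarked), standing on the worktop at the start: a plain upright cylinder 25 mm in diameter up to 32 mm, then a narrow neck and a round knob 17 mm in diameter, 44 mm high in all. The point is its centre, half-way up (22 mm above its underside); z points up its axis. Grasp it round the cylinder or by the knob
- weight_200g_center (a point): the second largest of four loose steel balance weights (200 g, unmarked), standing on the worktop at the start: a plain upright cylinder 32 mm in diameter up to 41 mm, then a narrow neck and a round knob 22 mm in diameter, 56 mm high in all. The point is its centre, half-way up (28 mm above its underside); z points up its axis. Grasp it round the cylinder or by the knob
- weight_500g_center (a point): the largest of four loose steel balance weights (500 g, unmarked), standing on the worktop at the start: a plain upright cylinder 42 mm in diameter up to 57 mm, then a narrow neck and a round knob 29 mm in diameter, 76 mm high in all. The point is its centre, half-way up (38 mm above its underside); z points up its axis. Grasp it round the cylinder or by the knob
- well_50g (a point): the smallest of the four round wells, all in one straight row, in the top of a fixed wooden block (238 x 78 mm, 27 mm high), at the +y end of the row; 30 mm wide, 2 mm bevelled rim, 10 mm deep, grey felt floor; for the 50 g weight. The point is the centre of its floor, 17 mm above the worktop; z up, y along the row to the smallest well. The block lies turned any way round
- well_100g (a point): the second smallest of the four round wells, all in one straight row, in the top of a fixed wooden block (238 x 78 mm, 27 mm high), second from the +y end of the row; 35 mm wide, 2 mm bevelled rim, 10 mm deep, grey felt floor; for the 100 g weight. The point is the centre of its floor, 17 mm above the worktop; z up, y along the row to the smallest well. The block lies turned any way round
- well_200g (a point): the second largest of the four round wells, all in one straight row, in the top of a fixed wooden block (238 x 78 mm, 27 mm high), third from the +y end of the row; 42 mm wide, 2 mm bevelled rim, 10 mm deep, grey felt floor; for the 200 g weight. The point is the centre of its floor, 17 mm above the worktop; z up, y along the row to the smallest well. The block lies turned any way round
- well_500g (a point): the largest of the four round wells, all in one straight row, in the top of a fixed wooden block (238 x 78 mm, 27 mm high), at the -y end of the row; 52 mm wide, 2 mm bevelled rim, 10 mm deep, grey felt floor; for the 500 g weight. The point is the centre of its floor, 17 mm above the worktop; z up, y along the row to the smallest well. The block lies turned any way round
- beaker_center (a point): empty clear beaker, loose, 64 mm in diameter and 78 mm high; the point is its centre, half-way up. A bystander
- reagent_bottle_center (a point): small pale reagent bottle with a white screw cap, loose, upright, 31 mm in diameter and 109 mm high; the point is its centre, half-way up. A bystander
Not all that is in view belongs to the job. Leave any green, red or yellow look-alike of the part that bears weight_500g_center alone.

How it is judged:
At the end, for the whole second after the job is handed in: Each of the four weights stands upright (within 0.12 rad) on the floor of its own well (centre within 10 mm of the well's centre, height within 4 mm), released and at rest (horizontal distance between weight_50g_center and well_50g below 0.01 m and z of weight_50g_center in the frame of well_50g between 0.013 and 0.021 m and angle between each of weight_50g_center, weight_100g_center, weight_200g_center, weight_500g_center's own z axis and vertical below 0.12 rad and linear speed of each of weight_50g, weight_100g, weight_200g, weight_500g below 0.02 m/s and contact force between the fingers and weight_50g below 0.05 N and horizontal distance between weight_100g_center and well_100g below 0.01 m and z of weight_100g_center in the frame of well_100g between 0.018 and 0.026 m and contact force between the fingers and weight_100g below 0.05 N and horizontal distance between weight_200g_center and well_200g below 0.01 m and z of weight_200g_center in the frame of well_200g between 0.024 and 0.032 m and contact force between the fingers and weight_200g below 0.05 N and horizontal distance between weight_500g_center and well_500g below 0.01 m and z of weight_500g_center in the frame of well_500g between 0.034 and 0.042 m and contact force between the fingers and weight_500g below 0.05 N); the robot touches nothing.
It fails at once if a weight is dropped (falls free, faster than 0.7 m/s, from some 25 mm) ((contact force between the fingers and weight_50g below 0.05 N and linear speed of weight_50g above 0.7 m/s) or (contact force between the fingers and weight_100g below 0.05 N and linear speed of weight_100g above 0.7 m/s) or (contact force between the fingers and weight_200g below 0.05 N and linear speed of weight_200g above 0.7 m/s) or (contact force between the fingers and weight_500g below 0.05 N and linear speed of weight_500g above 0.7 m/s)).
It fails at once if the beaker is shifted by more than 25 mm or knocked over (distance of beaker_center from where it was at the start of the episode above 0.025 m or angle between beaker_center's own z axis and vertical above 0.5 rad).
It fails at once if the reagent bottle is shifted by more than 25 mm or knocked over (distance of reagent_bottle_center from where it was at the start of the episode above 0.025 m or angle between reagent_bottle_center's own z axis and vertical above 0.5 rad).
It also fails if it takes over 104 s, if anything falls off the work surface, if the arm or the gripper's body presses on something with over 40 N, if the wrist force passes 120 N, or if a joint passes its speed limit or range.

## Working session

There is one attempt and no reset: what is moved stays moved. The work goes in short steps, Python scripts to look and compute and a tool call to move; the robot and the scene stay as the last step left them, time stands still between calls to the robot, and variables do not carry over. Pictures are saved under pics/ and viewed, and the job is handed in when it is done.

Besides the shell and the picture viewer there is one more tool, called after ">>>" by a JSON object that holds its "op" and its "data". drive_tool: Moves the arm, as the interface text tells. Its arguments: {"type":"object","properties":{"turn":{"type":"array"},"xyz":{"type":"array"},"claw":{"type":"array"},"grip_force":{"type":"number"}},"required":["turn","xyz","claw"]}

```bash
mkdir -p pics; ls; python3 - <<'E'
from workcell import arm
import cv2,numpy as np
s=arm.get_state();print({k:np.round(v,3).tolist() for k,v in s.items()})
for c in ("scene","top","wrist"):
    p,d=arm.read_camera(c);cv2.imwrite(f"pics/{c}0.png",p[:,:,::-1]);np.save(f"pics/{c}0.npy",d)
    print(c,arm.camera_params(c))
E
```

```text
pics
{'time': 0.0, 'joint_pos': [1.06, 0.334, 0.04, 1.466, -0.013, 1.343, -0.059], 'qd': [0.002, -0.0, 0.002, 0.0, -0.0, -0.001, 0.001], 'tau': [-0.0, -65.857, 1.365, -40.555, 0.017, 0.013, -0.0], 'tcp_pos': [0.26, -0.595, 0.23], 'eef_rot': [[0.916, 0.4, -0.001], [0.4, -0.916, 0.001], [-0.0, -0.002, -1.0]], 'force': [1.174, -0.287, 0.377], 'torque': [-0.016, 0.027, -0.037], 'gripper_width': 0.998}
scene {'fx': 602.4535791819571, 'fy': 602.4535791819571, 'cx': 314.0913062712321, 'cy': 241.33605817568315, 'eye': array([-0.1653208 , -0.54021097,  0.5191147 ]), 'attitude': array([[ 0.64740343, -0.35526358,  0.67428228],
       [-0.7620631 , -0.28857847,  0.5796398 ],
       [-0.01134156, -0.88910644, -0.45755996]])}
top {'fx': 558.9985370035979, 'fy': 558.9985370035979, 'cx': 323.0601148548637, 'cy': 234.04216918352043, 'eye': array([0.3424427 , 0.05744214, 1.21882345]), 'attitude': array([[-0.00497312, -0.98487342,  0.17320396],
       [-0.99993631,  0.00314295, -0.01083919],
       [ 0.01013086, -0.17324684, -0.98482633]])}
wrist {'fx': 371.64829954431775, 'fy': 371.64829954431775, 'cx': 314.88000690526627, 'cy': 248.30836863523228, 'tool_from_camera': array([[ 6.49039733e-04, -9.46197641e-01, -3.23588632e-01,
         8.30167396e-02],
       [ 9.99998751e-01,  1.08042250e-03, -1.15348397e-03,
         1.12563989e-03],
       [ 1.44103625e-03, -3.23587480e-01,  9.46197160e-01,
        -1.43031091e-01],
       [ 0.00000000e+00,  0.00000000e+00,  0.00000000e+00,
         1.00000000e+00]])}
```

View pics/scene0.png

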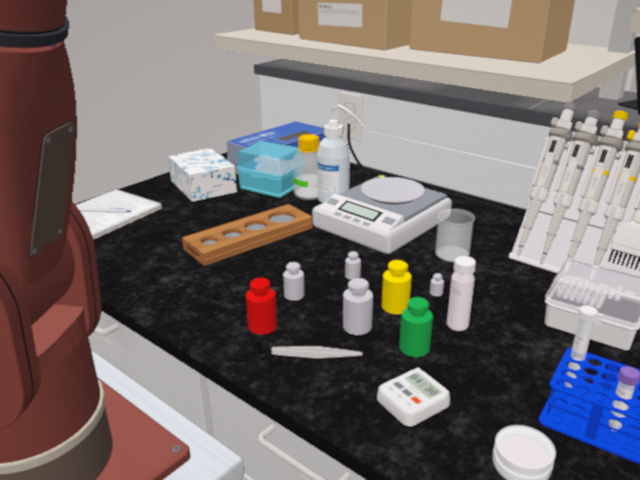

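View pics/top0.png

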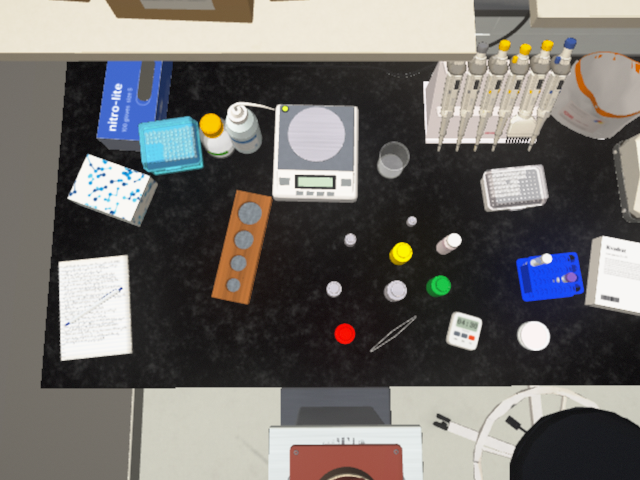

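View pics/wrist0.png

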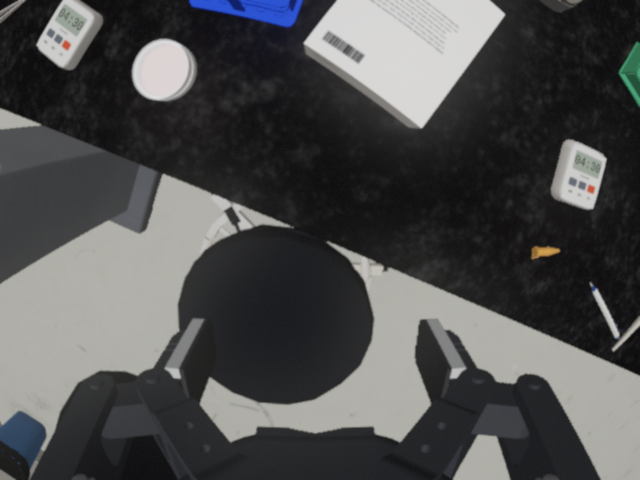

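The top view shows the four steel weights at about (411,221), (350,240), (334,289) and (396,290). The red, yellow and green look-alikes are at (345,333), (401,253) and (438,286), the bottle at (449,244), the beaker at (393,160), and the block at (240,248) with its largest well at the top of the picture. Next I measure them.

```bash
cat > h.py <<'E'
from workcell import arm
import cv2,numpy as np
N=["weight_50g_center","weight_100g_center","weight_200g_center","weight_500g_center","well_50g","well_100g","well_200g","well_500g","beaker_center","reagent_bottle_center"]
def w(cam,p):
    P=arm.camera_params(cam)
    if cam!="wrist": return P["attitude"]@np.array(p)+P["eye"]
    s=arm.get_state();T=P["tool_from_camera"]
    q=T[:3,:3]@np.array(p)+T[:3,3]
    return np.array(s["eef_rot"])@q+np.array(s["tcp_pos"])
def px(cam,d,u,v):
    P=arm.camera_params(cam);z=d[int(v),int(u)]
    return w(cam,[(u-P["cx"])/P["fx"]*z,(v-P["cy"])/P["fy"]*z,z])
def spots(cam,names=N):
    for n in names:
        for r in arm.spot_point(cam,n)[:3]:
            print(cam,n,round(r["confidence"],2),np.round(w(cam,r["position"]),3))
E
python3 - <<'E'
from h import *
for c in("top","scene"): spots(c)
# depth based blobs from top
d=np.load("pics/top0.npy");P=arm.camera_params("top")
v,u=np.mgrid[0:480,0:640]
pts=np.stack([(u-P["cx"])/P["fx"]*d,(v-P["cy"])/P["fy"]*d,d],-1)@P["attitude"].T+P["eye"]
z=pts[...,2]
print("table z",np.median(z[300:320,250:300]))
m=((z>.012)&(z<.13)).astype(np.uint8); m[:205]=0
n,l,st,ce=cv2.connectedComponentsWithStats(m)
for i in range(1,n):
    if st[i,4]>15:
        q=pts[l==i]; print(st[i].tolist(),"zmax",np.percentile(q[:,2],95).round(3),"xy",q[:,:2].mean(0).round(3), "top xy",q[q[:,2]>np.percentile(q[:,2],95)-.006][:,:2].mean(0).round(3))
E
```

```text
top weight_50g_center 0.55 [ 0.583 -0.15   0.019]
top weight_100g_center 0.47 [ 0.543 -0.015  0.024]
top weight_200g_center 0.74 [0.431 0.024 0.031]
top weight_500g_center 0.87 [ 0.508 -0.12   0.039]
top weight_500g_center 0.77 [0.341 0.006 0.042]
top weight_500g_center 0.67 [ 0.427 -0.105  0.039]
top well_50g 0.74 [0.447 0.242 0.018]
top well_100g 0.84 [0.488 0.223 0.024]
top well_200g 0.61 [0.546 0.211 0.02 ]
top well_500g 0.58 [0.603 0.207 0.017]
top well_500g 0.19 [0.446 0.241 0.018]
top reagent_bottle_center 0.87 [ 0.525 -0.216  0.057]
scene weight_50g_center 0.66 [ 0.584 -0.151  0.016]
scene weight_100g_center 0.9 [ 0.544 -0.011  0.024]
scene weight_200g_center 0.69 [0.435 0.024 0.031]
scene weight_500g_center 0.97 [ 0.51  -0.123  0.041]
scene weight_500g_center 0.6 [ 0.34  -0.003  0.039]
scene weight_500g_center 0.57 [ 0.434 -0.111  0.043]
scene well_50g 0.67 [0.447 0.233 0.018]
scene well_50g 0.3 [0.435 0.024 0.027]
scene well_100g 0.93 [0.494 0.229 0.019]
scene well_100g 0.37 [0.435 0.022 0.026]
scene well_200g 0.77 [0.541 0.215 0.019]
scene well_500g 0.93 [0.602 0.205 0.019
[... 1280 characters left out ...]
 0.435 -0.195] top xy [ 0.437 -0.2  ]
[385, 281, 22, 21, 367] zmax 0.079 xy [ 0.426 -0.105] top xy [ 0.427 -0.108]
[327, 282, 15, 16, 188] zmax 0.059 xy [0.431 0.022] top xy [0.432 0.022]
[448, 312, 35, 39, 1007] zmax 0.024 xy [ 0.344 -0.255] top xy [ 0.344 -0.255]
[518, 322, 33, 29, 747] zmax 0.033 xy [ 0.333 -0.398] top xy [ 0.333 -0.4  ]
[67, 325, 10, 18, 52] zmax 0.016 xy [0.341 0.576] top xy [0.341 0.576]
[95, 325, 6, 6, 18] zmax 0.015 xy [0.356 0.523] top xy [0.356 0.523]
[335, 324, 21, 21, 337] zmax 0.08 xy [0.339 0.002] top xy [0.34  0.001]
[87, 328, 9, 5, 20] zmax 0.016 xy [0.349 0.537] top xy [0.349 0.537]
[290, 445, 114, 35, 2994] zmax 0.077 xy [ 0.081 -0.001] top xy [0.07  0.002]
```

```bash
python3 - <<'E'
import cv2
a=cv2.imread("pics/top0.png")[180:350,200:470]
cv2.imwrite("pics/topcrop.png",cv2.resize(a,None,fx=2.9,fy=2.9,interpolation=cv2.INTER_CUBIC))
E
```

```text
(no output)
```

View pics/topcrop.png

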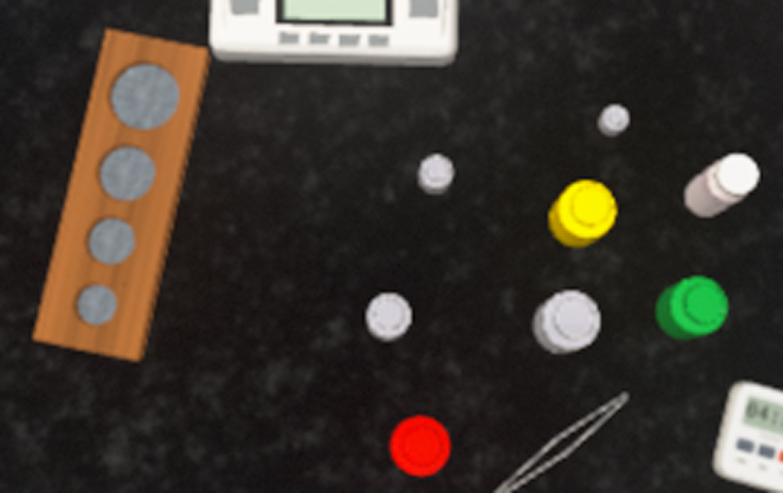

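The crop confirms the choice. The steel weights, ordered by size, are in crop pixels at (614,119) 50 g, (436,173) 100 g, (389,317) 200 g and (567,322) 500 g. The coloured ones are look-alikes to leave alone. I'll move over the weights for a close look, with the jaws square to the row of wells.

>>> {"op": "drive_tool", "data": {"turn": [[0, 0, 10], [0, 0, 20], [0, 0, 30], [0, 0, 40], [0, 0, 50], [0, 0, 60], [0, 0, 70], [0, 0, 80], [0, 0, 90], [0, 0, 100], [0, 0, 110], [0, 0, 120], [0, 0, 130], [0, 0, 140], [0, 0, 145], [0, 0, 145], [0, 0, 145], [0, 0, 145]], "xyz": [[2, 4, 4], [4, 8, 7], [6, 12, 7], [8, 16, 7], [10, 20, 7], [12, 25, 7], [14, 30, 7], [16, 35, 7], [18, 40, 7], [20, 45, 7], [21, 49, 7], [22, 52, 7], [23, 53, 7], [23, 53, 7], [23, 53, 7], [23, 53, 7], [23, 53, 7], [23, 53, 7]], "claw": [60, 60, 60, 60, 60, 60, 60, 60, 60, 60, 60, 60, 60, 60, 60, 60, 60, 60], "grip_force": 40}}

```text
time: 3.4
tcp_pos: [0.4901, -0.0657, 0.3014]
eef_rot: [[-0.98, 0.199, 0.0], [0.199, 0.98, -0.0], [-0.0, -0.0, -1.0]]
force: [0.1, 0.1, 0.5]
gripper_width: 0.603
```

```bash
python3 - <<'E'
from h import *
s=arm.get_state();print(np.round(s["joint_pos"],2))
p,d=arm.read_camera("wrist");cv2.imwrite("pics/w1.png",p[:,:,::-1]);np.savez("pics/w1.npz",d=d,p=s["tcp_pos"],R=s["eef_rot"])
spots("wrist",N[:4])
E
```

```text
[ 0.57  0.01 -0.53  1.7   0.01  1.43  1.41]
wrist weight_50g_center 0.49 [ 0.586 -0.148  0.019]
wrist weight_100g_center 0.71 [ 0.543 -0.018  0.021]
wrist weight_200g_center 0.78 [0.435 0.019 0.03 ]
wrist weight_500g_center 0.93 [ 0.439 -0.199  0.035]
wrist weight_500g_center 0.92 [ 0.506 -0.121  0.038]
wrist weight_500g_center 0.66 [ 0.43  -0.111  0.036]
```

View pics/w1.png

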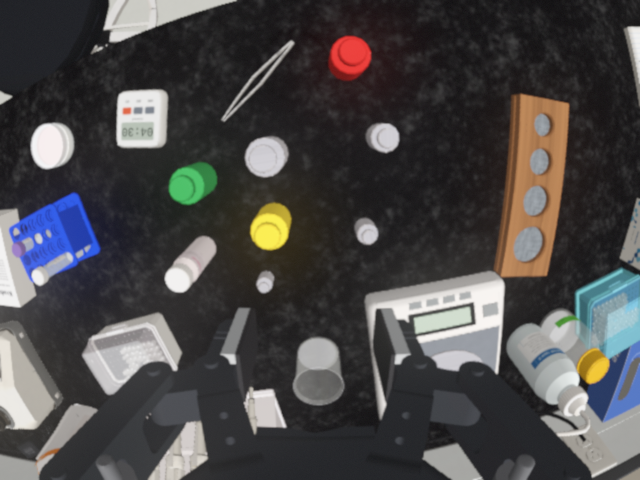

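```bash
cat >> h.py <<'E'
def cloud(cam,d,s=None):
    P=arm.camera_params(cam);v,u=np.mgrid[0:480,0:640].astype(float)
    x=u-P["cx"];y=v-P["cy"]
    if cam=="wrist":
        r=np.hypot(x,y)+1e-9;t=r/P["fx"];k=np.tan(t)/r
        c=np.stack([x*k*d,y*k*d,d],-1);T=P["tool_from_camera"]
        return (c@T[:3,:3].T+T[:3,3])@np.array(s["R"]).T+s["p"]
    return np.stack([x/P["fx"]*d,y/P["fy"]*d,d],-1)@P["attitude"].T+P["eye"]
from scipy.optimize import least_squares
def cyl(pts,xy,R,H,hc):
    "fit vertical axis using cylinder wall points and knob top"
    r=np.hypot(pts[...,0]-xy[0],pts[...,1]-xy[1]);z=pts[...,2]
    q=pts[(r<R+.012)&(z>.006)&(z<H+.008)]
    wall=q[(q[:,2]<hc-.004)];top=q[q[:,2]>H-.004]
    f=lambda c:np.hypot(wall[:,0]-c[0],wall[:,1]-c[1])-R
    o=least_squares(f,xy,loss="soft_l1",f_scale=.001)
    return o.x.round(4),len(wall),top[:,:2].mean(0).round(4) if len(top) else None,len(top),np.percentile(q[:,2],97).round(4)
W={"50":([.583,-.15],.010,.034,.024),"100":([.543,-.014],.0125,.044,.032),"200":([.432,.022],.016,.056,.041),"500":([.428,-.109],.021,.076,.057)}
E
python3 - <<'E'
from h import *
s=np.load("pics/w1.npz")
cw=cloud("wrist",s["d"],s);ct=cloud("top",np.load("pics/top0.npy"));cs=cloud("scene",np.load("pics/scene0.npy"))
for k,a in W.items():
    for n,c in(("w",cw),("t",ct),("s",cs)):
        try: print(k,n,*cyl(c,*a))
        except Exception as e: print(k,n,e)
E
```

```text
50 w [ 0.584  -0.1504] 69 [ 0.5825 -0.1498] 89 0.0351
50 t [ 0.582  -0.1516] 15 [ 0.5822 -0.1505] 27 0.0376
50 s [ 0.5852 -0.1523] 97 [ 0.5823 -0.1539] 40 0.0348
100 w [ 0.5419 -0.0142] 100 [ 0.5405 -0.0148] 162 0.0453
100 t [ 0.5398 -0.0154] 21 [ 0.5397 -0.0153] 49 0.0481
100 s [ 0.5435 -0.0162] 167 [ 0.5403 -0.0185] 54 0.0439
200 w [0.4348 0.0222] 88 [0.4341 0.0213] 319 0.0577
200 t [0.4327 0.0212] 16 [0.4322 0.0217] 80 0.06
200 s [0.4361 0.0205] 336 [0.4333 0.0176] 88 0.0562
500 w [ 0.4299 -0.1082] 119 [ 0.4293 -0.1074] 627 0.0774
500 t [ 0.4278 -0.1084] 67 [ 0.4273 -0.1079] 149 0.0802
500 s [ 0.431  -0.1094] 777 [ 0.4276 -0.1119] 188 0.0764
```

>>> {"op": "drive_tool", "data": {"turn": [[0, 0, 0], [0, 0, 0], [0, 0, 0], [0, 0, 0], [0, 0, 0], [0, 0, 0], [0, 0, 0]], "xyz": [[0, 5, -1], [0, 11, -2], [0, 17, -3], [0, 23, -5], [0, 28.5, -5], [0, 28.5, -5], [0, 28.5, -5]], "claw": [60, 60, 60, 60, 60, 60, 60]}}

```text
time: 4.53
tcp_pos: [0.4902, 0.2191, 0.2511]
eef_rot: [[-0.98, 0.198, -0.0], [0.198, 0.98, -0.0], [0.0, -0.0, -1.0]]
force: [0.8, -0.7, -0.6]
gripper_width: 0.6
```

```bash
python3 - <<'E'
from h import *
s=arm.get_state();print(np.round(s["joint_pos"],2),s["tcp_pos"])
p,d=arm.read_camera("wrist");cv2.imwrite("pics/w2.png",p[:,:,::-1]);np.savez("pics/w2.npz",d=d,p=s["tcp_pos"],R=s["eef_rot"])
spots("wrist",N[4:8])
E
```

```text
[ 0.22  0.17 -0.8   1.68  0.12  1.35  0.77] [0.4902373  0.21906037 0.25114055]
wrist well_50g 0.84 [0.447 0.238 0.021]
wrist well_100g 0.79 [0.489 0.225 0.011]
wrist well_200g 0.88 [0.54  0.217 0.019]
wrist well_500g 0.68 [0.6   0.206 0.013]
```

View pics/w2.png

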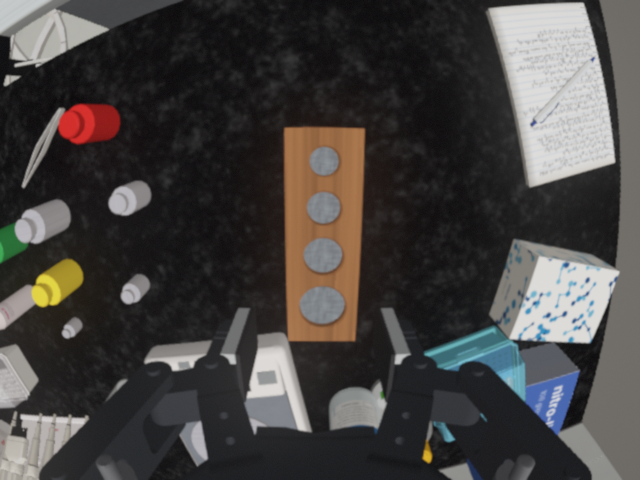

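```bash
python3 - <<'E'
from h import *
for n,im,dp in(("wrist","w2","w"),("wrist","w1","w"),("top","top0","t"),("scene","scene0","s")):
    if n=="wrist":
        s=np.load(f"pics/{im}.npz");c=cloud("wrist",s["d"],s)
    else: c=cloud(n,np.load(f"pics/{im}.npy"))
    I=cv2.imread(f"pics/{im}.png");hsv=cv2.cvtColor(I,cv2.COLOR_BGR2HSV)
    near=(c[...,0]>.36)&(c[...,0]<.67)&(c[...,1]>.15)&(c[...,1]<.29)&(c[...,2]<.045)&(c[...,2]>.004)
    brown=near&(hsv[...,1]>110)&(hsv[...,2]>60)
    top=c[brown&(c[...,2]>.021)]
    hull=cv2.minAreaRect(top[:,:2].astype(np.float32))
    print(im,"block",np.round(hull[0],4),np.round(hull[1],3),round(hull[2],1),"ztop",np.median(top[:,2]).round(4))
    bm=np.zeros((480,640),np.uint8)
    pts=np.argwhere(brown)[:,::-1].astype(np.int32)
    cv2.fillConvexPoly(bm,cv2.convexHull(pts),1)
    g=((bm>0)&~brown&(hsv[...,1]<90)&(hsv[...,2]>60)).astype(np.uint8)
    k,l,st,ce=cv2.connectedComponentsWithStats(g)
    for i in range(1,k):
        if st[i,4]>80:
            q=c[l==i]; (x,y),r=cv2.minEnclosingCircle(q[:,:2].astype(np.float32))
            print("  ",st[i,4],"z",np.median(q[:,2]).round(4),"mean",q[:,:2].mean(0).round(4),"enc",round(x,4),round(y,4),round(2*r,4))
E
```

```text
w2 block [0.5281 0.2194] [0.079 0.239] 78.3 ztop 0.0274
   702 z 0.0181 mean [0.4448 0.2365] enc 0.4336 0.2363 0.0514
   871 z 0.0181 mean [0.4921 0.2268] enc 0.4586 0.2304 0.1016
   1096 z 0.0181 mean [0.5432 0.2161] enc 0.4859 0.223 0.1574
   1388 z 0.0181 mean [0.6018 0.2039] enc 0.5176 0.218 0.2216
w1 block [0.5281 0.219 ] [0.081 0.239] 78.2 ztop 0.0278
   295 z 0.0185 mean [0.4444 0.2359] enc 0.4253 0.1011 0.305
   406 z 0.0187 mean [0.4919 0.2284] enc 0.4528 0.0969 0.308
   568 z 0.0186 mean [0.5433 0.2179] enc 0.4778 0.0943 0.3214
   818 z 0.0187 mean [0.6012 0.2043] enc 0.5133 0.0871 0.3465
top0 block [0.5258 0.2187] [0.08  0.238] 78.1 ztop 0.0281
   425 z 0.019 mean [0.5999 0.2043] enc 0.4831 0.1355 0.3218
   280 z 0.0187 mean [0.5423 0.2175] enc 0.5417 0.2169 0.0414
   203 z 0.019 mean [0.4913 0.2279] enc 0.4913 0.2276 0.0351
   150 z 0.0191 mean [0.4442 0.2376] enc 0.4442 0.2373 0.0292
scene0 block [0.5291 0.2162] [0.087 0.242] 77.2 ztop 0.0265
   158 z 0.0177 mean [0.608  0.2085] enc 0.6022 0.2025 0.0597
   98 z 0.0175 mean [0.5498 0.2216] enc 0.5427 0.2148 0.0493
```

Measured floor heights are about 18 mm and the block top 27–28 mm, which match the text. The wells are at 50 g (.4445,.237), 100 g (.492,.227), 200 g (.543,.2165) and 500 g (.601,.2045). Now I'll pick the 200 g weight.

>>> {"op": "drive_tool", "data": {"turn": [[0, 0, 0], [0, 0, 0], [0, 0, 0], [0, 0, 0], [0, 0, 0], [0, 0, 0], [0, 0, 0], [0, 0, 0], [0, 0, 0], [0, 0, 0], [0, 0, 0], [0, 0, 0], [0, 0, 0], [0, 0, 0], [0, 0, 0], [0, 0, 0]], "xyz": [[-2, -5, -2], [-4, -10, -5], [-5.6, -15, -9], [-5.6, -19.75, -12], [-5.6, -19.75, -14], [-5.6, -19.75, -17], [-5.6, -19.75, -20], [-5.6, -19.75, -22], [-5.6, -19.75, -23.6], [-5.6, -19.75, -23.6], [-5.6, -19.75, -23.6], [-5.6, -19.75, -23.6], [-5.6, -19.75, -23.6], [-5.6, -19.75, -23.6], [-5.6, -19.75, -23.6], [-5.6, -19.75, -23.6]], "claw": [60, 60, 60, 60, 60, 60, 60, 60, 60, 60, 60, 0, 0, 0, 0, 0], "grip_force": 40}}

```text
time: 6.78
tcp_pos: [0.4349, 0.0218, 0.0163]
eef_rot: [[-0.98, 0.198, 0.001], [0.198, 0.98, -0.001], [-0.002, -0.0, -1.0]]
force: [-2.1, -0.3, 6.7]
gripper_width: 0.359
```

>>> {"op": "drive_tool", "data": {"turn": [[0, 0, 0], [0, 0, 0], [0, 0, 0], [0, 0, 0]], "xyz": [[0, 0, 1], [0, 0, 3], [0, 0, 6], [0, 0, 6]], "claw": [0, 0, 0, 0]}}

```text
time: 7.28
tcp_pos: [0.4358, 0.0219, 0.0776]
eef_rot: [[-0.98, 0.198, 0.004], [0.198, 0.98, -0.001], [-0.005, 0.0, -1.0]]
force: [0.7, -0.1, -1.6]
gripper_width: 0.358
```

```bash
python3 - <<'E'
from h import *
p,d=arm.read_camera("wrist");cv2.imwrite("pics/w3.png",p[:,:,::-1])
p,d=arm.read_camera("scene");cv2.imwrite("pics/s3.png",cv2.resize(p[200:380,180:480,::-1],None,fx=2.6,fy=2.6))
E
```

```text
(no output)
```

View pics/w3.png

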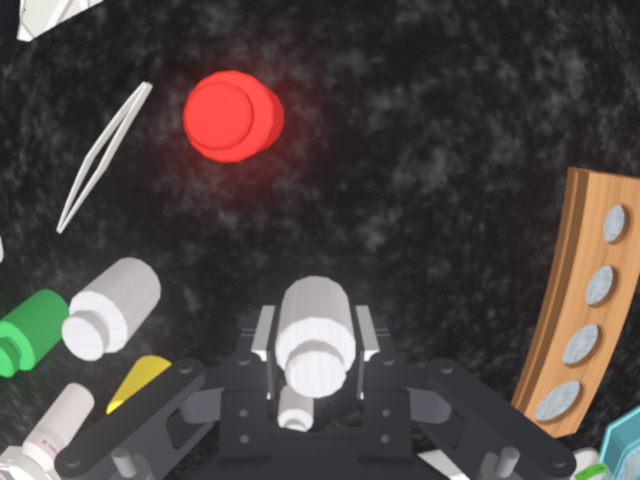

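View pics/s3.png

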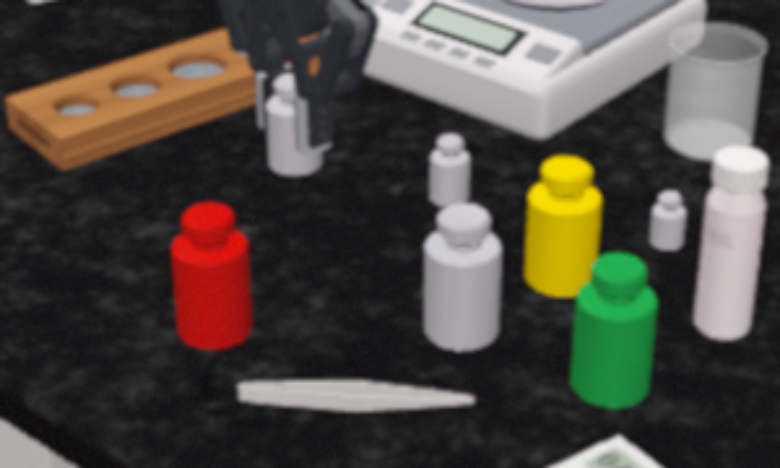

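>>> {"op": "drive_tool", "data": {"turn": [[0, 0, 0], [0, 0, 0], [0, 0, 0], [0, 0, 0], [0, 0, 0], [0, 0, 0], [0, 0, 0], [0, 0, 0]], "xyz": [[2, 4, 2.5], [5, 9, 2.5], [8, 14, 2.5], [10, 18, 2.5], [11, 19.5, 2.5], [11, 19.5, 0], [11, 19.5, 0], [11, 19.5, 0]], "claw": [0, 0, 0, 0, 0, 0, 0, 0]}}

```text
time: 8.38
tcp_pos: [0.544, 0.2161, 0.0755]
eef_rot: [[-0.98, 0.198, -0.001], [0.198, 0.98, -0.001], [0.0, -0.001, -1.0]]
force: [-0.7, 0.4, -1.1]
gripper_width: 0.359
```

```bash
python3 - <<'E'
from h import *
s=arm.get_state();print(s["tcp_pos"],s["force"])
p,d=arm.read_camera("wrist");cv2.imwrite("pics/w4.png",p[:,:,::-1])
c=cloud("wrist",d,dict(p=np.array(s["tcp_pos"]),R=np.array(s["eef_rot"])))
t=np.array(s["tcp_pos"])
for r0 in (.004,):
    m=(np.hypot(c[...,0]-t[0],c[...,1]-t[1])<.03)&(c[...,2]>.05)&(np.abs(c[...,1]-t[1])<.013)
    q=c[m];zt=np.percentile(q[:,2],98);k=q[q[:,2]>zt-.004];print("knob top",zt,k[:,:2].mean(0),t)
E
```

```text
[0.54404035 0.21609105 0.07545096] [-0.74331463  0.37807325 -1.0506634 ]
knob top 0.1718489325589764 [0.52336056 0.21147191] [0.54404035 0.21609105 0.07545096]
```

View pics/w4.png

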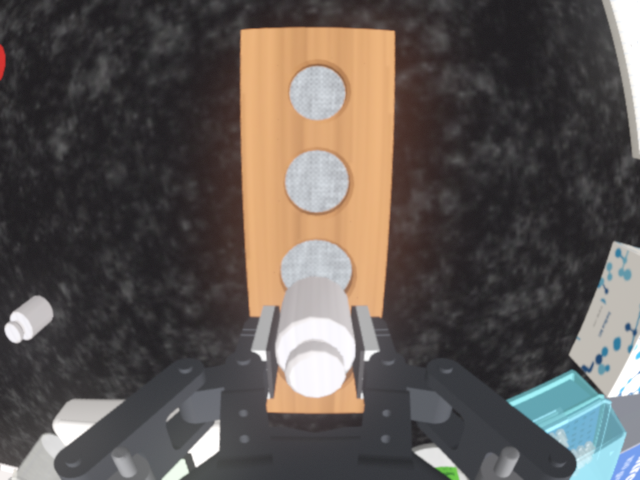

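```bash
cat >> h.py <<'E'
def held(R,H,hc):
    s=arm.get_state();p,d=arm.read_camera("wrist");t=np.array(s["tcp_pos"]);Rm=np.array(s["eef_rot"])
    c=(cloud("wrist",d,dict(p=t,R=Rm))-t)@Rm  # tool coords
    # knob: above tip by up to H
    m=(np.abs(c[...,1])<R*.75)&(np.abs(c[...,0])<R+.012)&(c[...,2]>-.07)&(c[...,2]<.02)
    q=c[m];zt=np.percentile(q[:,2],2)
    k=q[q[:,2]<zt+.003]
    print("knob top tool z",zt.round(4),"underside below tcp",(zt+H).round(4),"knob mean xy(tool)",k[:,:2].mean(0).round(4),len(k))
    wl=q[(q[:,2]>zt+H-hc+.004)&(q[:,2]<zt+H-.003)&(q[:,0]>0)]
    f=lambda a:np.hypot(wl[:,0]-a[0],wl[:,1]-a[1])-R
    o=least_squares(f,[0,0],loss="soft_l1",f_scale=.001).x
    print("axis from wall (tool)",o.round(4),len(wl),"world",(t+Rm@np.array([o[0],o[1],0])).round(4),"tcp",t.round(4),"F",np.round(s["force"],1))
    return p
E
python3 - <<'E'
from h import *
held(.016,.056,.041)
E
```

```text
knob top tool z -0.0407 underside below tcp 0.0153 knob mean xy(tool) [ 0.0021 -0.0012] 2171
axis from wall (tool) [-0.     -0.0011] 2010 world [0.5442 0.2152 0.0759] tcp [0.5444 0.2163 0.0759] F [ 0.   0.2 -1.1]
```

>>> {"op": "drive_tool", "data": {"turn": [[0, 0, 0], [0, 0, 0], [0, 0, 0], [0, 0, 0], [0, 0, 0], [0, 0, 0]], "xyz": [[0, 0, -1], [0, 0, -2], [0, 0, -3], [0, 0, -3.7], [0, 0, -4.1], [0, 0, -4.1]], "claw": [0, 0, 0, 0, 0, 0]}}

```text
time: 9.22
tcp_pos: [0.5441, 0.2169, 0.0341]
eef_rot: [[-0.98, 0.198, -0.0], [0.198, 0.98, 0.0], [0.0, -0.0, -1.0]]
force: [0.5, -0.1, -2.3]
gripper_width: 0.362
```

>>> {"op": "drive_tool", "data": {"turn": [[0, 0, 0], [0, 0, 0], [0, 0, 0]], "xyz": [[0, 0, -0.1], [0, 0, -0.2], [0, 0, -0.2]], "claw": [0, 0, 0]}}

```text
time: 9.6
tcp_pos: [0.5444, 0.217, 0.0333]
eef_rot: [[-0.98, 0.198, 0.001], [0.198, 0.98, -0.0], [-0.001, -0.0, -1.0]]
force: [-2.4, -1.4, 6.4]
gripper_width: 0.362
```

>>> {"op": "drive_tool", "data": {"turn": [[0, 0, 0], [0, 0, 0], [0, 0, 0], [0, 0, 0], [0, 0, 0], [0, 0, 0]], "xyz": [[0, 0, 0], [0, 0, 0], [0, 0, 1], [0, 0, 4], [0, 0, 8], [0, 0, 8]], "claw": [60, 60, 60, 60, 60, 60]}}

```text
time: 10.35
tcp_pos: [0.5461, 0.2181, 0.1162]
eef_rot: [[-0.98, 0.198, 0.006], [0.198, 0.98, 0.002], [-0.005, 0.003, -1.0]]
force: [-0.0, 1.0, -0.7]
gripper_width: 0.604
```

```bash
python3 - <<'E'
from h import *
p,d=arm.read_camera("wrist");cv2.imwrite("pics/w5.png",p[:,:,::-1]);s=arm.get_state()
c=cloud("wrist",d,dict(p=np.array(s["tcp_pos"]),R=np.array(s["eef_rot"])))
print(s["time"],s["tcp_pos"]);print(cyl(c,[.543,.2165],.016,.073,.058))
E
```

```text
10.4 [0.54513516 0.21730317 0.11416714]
(array([0.5417, 0.2168]), 3243, array([0.5419, 0.2155]), 1055, np.float64(0.0719))
```

View pics/w5.png

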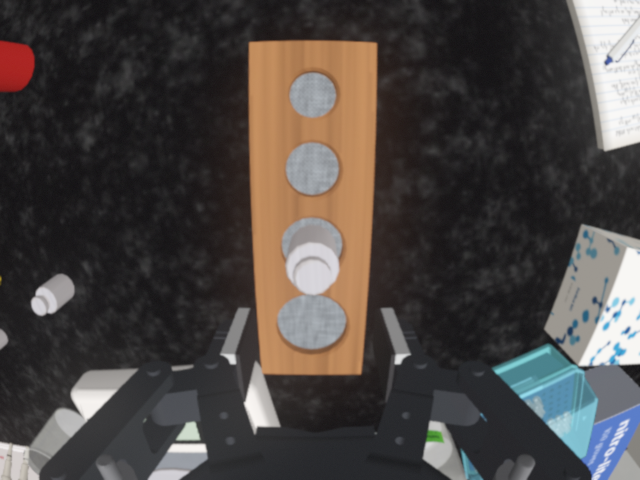

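>>> {"op": "drive_tool", "data": {"turn": [[0, 0, 0], [0, 0, 0], [0, 0, 0], [0, 0, 0], [0, 0, 0], [0, 0, 0], [0, 0, 0], [0, 0, 0], [0, 0, 0], [0, 0, 0]], "xyz": [[-2, -5, 1], [-4, -11, 1], [-6, -17, 1], [-8, -23, 1], [-10, -28, 1], [-11.4, -32.4, 0.5], [-11.4, -32.4, 0], [-11.4, -32.4, 0], [-11.4, -32.4, 0], [-11.4, -32.4, 0]], "claw": [75, 75, 75, 75, 75, 75, 75, 75, 75, 75]}}

```text
time: 11.65
tcp_pos: [0.4305, -0.1062, 0.1124]
eef_rot: [[-0.981, 0.196, 0.0], [0.196, 0.981, 0.0], [-0.0, 0.0, -1.0]]
force: [0.1, 1.5, -0.8]
gripper_width: 0.752
```

```bash
python3 - <<'E'
from h import *
p,d=arm.read_camera("wrist");cv2.imwrite("pics/w6.png",p[:,:,::-1]);s=arm.get_state()
c=cloud("wrist",d,dict(p=np.array(s["tcp_pos"]),R=np.array(s["eef_rot"])))
print(s["time"],s["tcp_pos"],s["gripper_width"]);print(cyl(c,*W["500"]))
E
```

```text
11.7 [ 0.4304847  -0.10636221  0.11238412] 0.7508736179135707
(array([ 0.4297, -0.1085]), 1103, array([ 0.4278, -0.1082]), 2048, np.float64(0.0772))
```

View pics/w6.png

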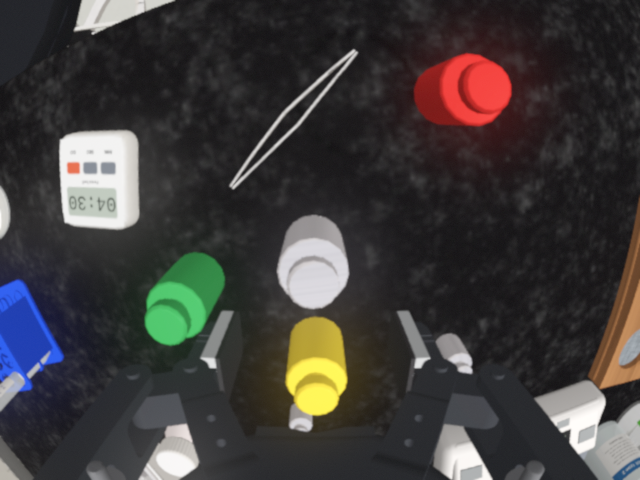

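The grey weight at (313,265) is the 500 g one. Green (185,298), yellow (316,365) and red (462,88) are look-alikes, and the open jaws straddle its column clear of them. Now I descend and grip.

>>> {"op": "drive_tool", "data": {"turn": [[0, 0, 0], [0, 0, 0], [0, 0, 0], [0, 0, 0], [0, 0, 0], [0, 0, 0], [0, 0, 0], [0, 0, 0], [0, 0, 0], [0, 0, 0], [0, 0, 0], [0, 0, 0]], "xyz": [[-0.1, -0.2, -1.5], [-0.1, -0.2, -4], [-0.1, -0.2, -6.5], [-0.1, -0.2, -8.5], [-0.1, -0.2, -9.6], [-0.1, -0.2, -9.6], [-0.1, -0.2, -9.6], [-0.1, -0.2, -9.6], [-0.1, -0.2, -9.6], [-0.1, -0.2, -9.6], [-0.1, -0.2, -9.6], [-0.1, -0.2, -9.6]], "claw": [75, 75, 75, 75, 75, 75, 75, 0, 0, 0, 0, 0], "grip_force": 60}}

```text
time: 13.2
tcp_pos: [0.4299, -0.109, 0.0173]
eef_rot: [[-0.98, 0.198, 0.001], [0.198, 0.98, -0.0], [-0.001, -0.0, -1.0]]
force: [-1.5, 1.9, 7.8]
gripper_width: 0.479
```

>>> {"op": "drive_tool", "data": {"turn": [[0, 0, 0], [0, 0, 0], [0, 0, 0], [0, 0, 0], [0, 0, 0]], "xyz": [[0, 0, 1], [0, 0, 3], [0, 0, 6], [0, 0, 9], [0, 0, 9]], "claw": [0, 0, 0, 0, 0]}}

```text
time: 13.82
tcp_pos: [0.4304, -0.1096, 0.1083]
eef_rot: [[-0.98, 0.198, 0.004], [0.198, 0.98, -0.002], [-0.004, -0.001, -1.0]]
force: [-0.1, -0.0, -4.9]
gripper_width: 0.472
```

```bash
python3 - <<'E'
from h import *
p=held(.021,.076,.057);cv2.imwrite("pics/w7.png",p[:,:,::-1])
E
```

```text
knob top tool z -0.0598 underside below tcp 0.0162 knob mean xy(tool) [ 0.0046 -0.001 ] 3953
axis from wall (tool) [ 0.0002 -0.001 ] 4315 world [ 0.4301 -0.1106  0.1083] tcp [ 0.4304 -0.1096  0.1083] F [-0.1 -0.  -4.9]
```

View pics/w7.png

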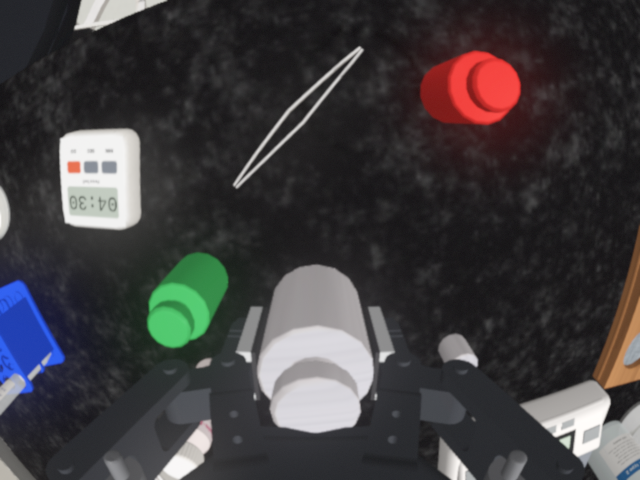

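```bash
python3 - <<'E'
from h import *
c=cloud("top",np.load("pics/top0.npy"))
m=(c[...,2]>.012)&(c[...,0]>.58)&(c[...,0]<.72)&(c[...,1]>-.06)&(c[...,1]<.17)
for x in np.arange(.58,.72,.02):
    q=c[m&(abs(c[...,0]-x)<.01)]
    if len(q): print(round(x,2),q[:,1].min().round(3),q[:,1].max().round(3),q[:,2].max().round(3))
E
```

```text
0.58 0.165 0.168 0.03
0.6 0.16 0.169 0.033
0.62 -0.03 0.169 0.057
0.64 -0.029 0.169 0.061
0.66 -0.03 0.153 0.071
0.68 -0.033 0.153 0.07
0.7 -0.033 0.151 0.078
0.72 -0.033 0.151 0.076
```

>>> {"op": "drive_tool", "data": {"turn": [[0, 0, 0], [0, 0, 0], [0, 0, 0], [0, 0, 0], [0, 0, 0], [0, 0, 0], [0, 0, 0], [0, 0, 0], [0, 0, 0], [0, 0, 0], [0, 0, 0]], "xyz": [[2, 4, 1.5], [4.5, 8.5, 1.5], [7, 13, 1.5], [9.5, 17.5, 1.5], [12, 22, 1.5], [14.5, 26.5, 1.5], [16.5, 30, 1.5], [17.1, 31.5, 0], [17.1, 31.5, -2], [17.1, 31.5, -3], [17.1, 31.5, -3]], "claw": [0, 0, 0, 0, 0, 0, 0, 0, 0, 0, 0]}}

```text
time: 15.25
tcp_pos: [0.5993, 0.2038, 0.0748]
eef_rot: [[-0.98, 0.199, -0.002], [0.199, 0.98, -0.002], [0.002, -0.002, -1.0]]
force: [1.0, -1.0, -4.2]
gripper_width: 0.481
```

```bash
python3 - <<'E'
from h import *
p=held(.021,.076,.057);cv2.imwrite("pics/w8.png",p[:,:,::-1])
E
```

```text
knob top tool z -0.0597 underside below tcp 0.0163 knob mean xy(tool) [ 0.0046 -0.0011] 3951
axis from wall (tool) [ 0.0002 -0.0011] 4292 world [0.599  0.2027 0.0748] tcp [0.5993 0.2038 0.0748] F [ 1.  -1.  -4.2]
```

View pics/w8.png

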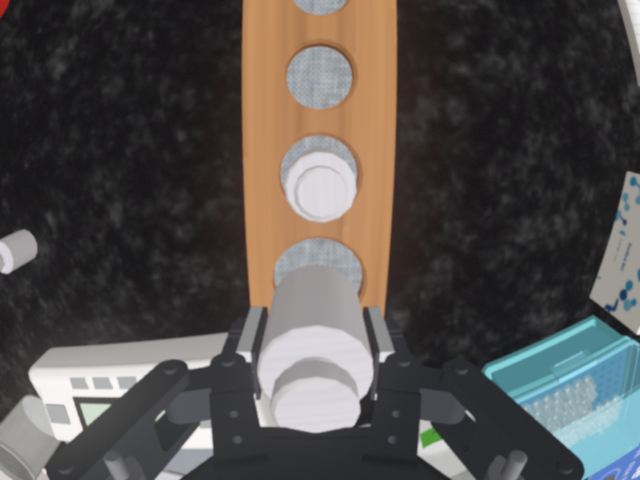

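>>> {"op": "drive_tool", "data": {"turn": [[0, 0, 0], [0, 0, 0], [0, 0, 0], [0, 0, 0], [0, 0, 0], [0, 0, 0], [0, 0, 0]], "xyz": [[0.2, 0.1, -0.5], [0.2, 0.1, -1.5], [0.2, 0.1, -2.5], [0.2, 0.1, -3.3], [0.2, 0.1, -3.7], [0.2, 0.1, -4], [0.2, 0.1, -4]], "claw": [0, 0, 0, 0, 0, 0, 0]}}

```text
time: 16.18
tcp_pos: [0.6021, 0.2069, 0.0362]
eef_rot: [[-0.98, 0.198, -0.0], [0.198, 0.98, -0.0], [0.0, -0.0, -1.0]]
force: [0.2, -0.4, -4.9]
gripper_width: 0.476
```

>>> {"op": "drive_tool", "data": {"turn": [[0, 0, 0], [0, 0, 0], [0, 0, 0]], "xyz": [[0, 0, -0.1], [0, 0, -0.2], [0, 0, -0.2]], "claw": [0, 0, 0]}}

```text
time: 16.55
tcp_pos: [0.6023, 0.2069, 0.0344]
eef_rot: [[-0.98, 0.198, 0.0], [0.198, 0.98, 0.0], [-0.0, 0.0, -1.0]]
force: [0.1, 0.9, -4.1]
gripper_width: 0.478
```

>>> {"op": "drive_tool", "data": {"turn": [[0, 0, 0], [0, 0, 0], [0, 0, 0]], "xyz": [[0, 0, -0.1], [0, 0, -0.2], [0, 0, -0.2]], "claw": [0, 0, 0]}}

```text
time: 16.92
tcp_pos: [0.6023, 0.207, 0.0344]
eef_rot: [[-0.98, 0.198, 0.001], [0.198, 0.98, -0.001], [-0.001, -0.001, -1.0]]
force: [-7.0, -3.6, 15.6]
gripper_width: 0.474
```

>>> {"op": "drive_tool", "data": {"turn": [[0, 0, 0], [0, 0, 0], [0, 0, 0], [0, 0, 0], [0, 0, 0], [0, 0, 0], [0, 0, 0]], "xyz": [[0, 0, 0.1], [0, 0, 0.1], [0, 0, 0.5], [0, 0, 3], [0, 0, 6], [0, 0, 10], [0, 0, 10]], "claw": [60, 60, 60, 60, 60, 60, 60]}}

```text
time: 17.8
tcp_pos: [0.6039, 0.208, 0.136]
eef_rot: [[-0.98, 0.198, 0.006], [0.198, 0.98, 0.002], [-0.005, 0.003, -1.0]]
force: [0.2, 0.3, -1.2]
gripper_width: 0.604
```

```bash
python3 - <<'E'
from h import *
p,d=arm.read_camera("wrist");cv2.imwrite("pics/w9.png",p[:,:,::-1]);s=arm.get_state()
c=cloud("wrist",d,dict(p=np.array(s["tcp_pos"]),R=np.array(s["eef_rot"])))
print(s["time"],s["tcp_pos"]);print(cyl(c,[.543,.2165],.016,.073,.058));print(cyl(c,[.602,.206],.021,.093,.074))
E
```

```text
17.85 [0.60297972 0.20733153 0.13394114]
(array([0.5416, 0.2174]), 3170, array([0.5425, 0.2155]), 1114, np.float64(0.072))
(array([0.5998, 0.2061]), 3407, array([0.5995, 0.2056]), 1854, np.float64(0.092))
```

View pics/w9.png

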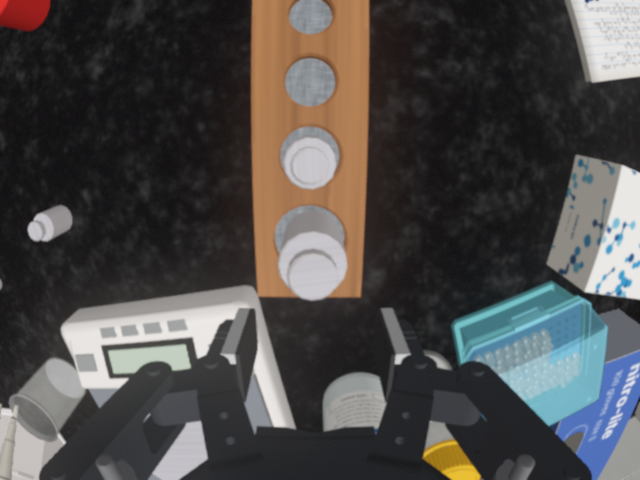

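>>> {"op": "drive_tool", "data": {"turn": [[0, 0, 0], [0, 0, 0], [0, 0, 0], [0, 0, 0], [0, 0, 0], [0, 0, 0], [0, 0, 0], [0, 0, 0], [0, 0, 0]], "xyz": [[-3, -3, 0], [-6, -7, 0], [-6.1, -12, 0], [-6.1, -17, 0], [-6.1, -22.1, -2], [-6.1, -22.1, -5], [-6.1, -22.1, -5], [-6.1, -22.1, -5], [-6.1, -22.1, -5]], "claw": [55, 55, 55, 55, 55, 55, 55, 55, 55], "grip_force": 40}}

```text
time: 18.98
tcp_pos: [0.5419, -0.0132, 0.0834]
eef_rot: [[-0.981, 0.196, 0.002], [0.196, 0.981, -0.0], [-0.002, 0.0, -1.0]]
force: [-0.6, -0.6, -0.3]
gripper_width: 0.552
```

```bash
python3 - <<'E'
from h import *
p,d=arm.read_camera("wrist");cv2.imwrite("pics/w10.png",p[:,:,::-1]);s=arm.get_state()
c=cloud("wrist",d,dict(p=np.array(s["tcp_pos"]),R=np.array(s["eef_rot"])))
print(s["time"],s["tcp_pos"],s["gripper_width"]);print(cyl(c,*W["100"]))
E
```

```text
19.025 [ 0.54179378 -0.01339942  0.08331818] 0.5533596056464573
(array([ 0.5419, -0.0151]), 473, array([ 0.5404, -0.0149]), 706, np.float64(0.045))
```

View pics/w10.png

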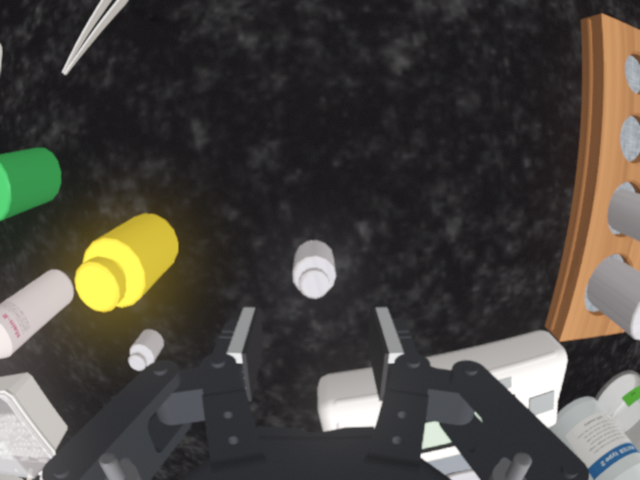

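The 100 g weight at (314,268) is centred between the jaws. I descend and grip.

>>> {"op": "drive_tool", "data": {"turn": [[0, 0, 0], [0, 0, 0], [0, 0, 0], [0, 0, 0], [0, 0, 0], [0, 0, 0], [0, 0, 0], [0, 0, 0], [0, 0, 0], [0, 0, 0], [0, 0, 0]], "xyz": [[-0.1, -0.1, -1.5], [-0.1, -0.1, -4], [-0.1, -0.1, -6], [-0.1, -0.1, -6.9], [-0.1, -0.1, -6.9], [-0.1, -0.1, -6.9], [-0.1, -0.1, -6.9], [-0.1, -0.1, -6.9], [-0.1, -0.1, -6.9], [-0.1, -0.1, -6.9], [-0.1, -0.1, -6.9]], "claw": [55, 55, 55, 55, 55, 55, 0, 0, 0, 0, 0]}}

```text
time: 20.4
tcp_pos: [0.5407, -0.0152, 0.0141]
eef_rot: [[-0.98, 0.198, 0.001], [0.198, 0.98, -0.0], [-0.001, -0.0, -1.0]]
force: [-1.4, 0.1, 6.9]
gripper_width: 0.276
```

>>> {"op": "drive_tool", "data": {"turn": [[0, 0, 0], [0, 0, 0], [0, 0, 0], [0, 0, 0], [0, 0, 0]], "xyz": [[0, 0, 1], [0, 0, 3], [0, 0, 6], [0, 0, 9], [0, 0, 9]], "claw": [0, 0, 0, 0, 0]}}

```text
time: 21.02
tcp_pos: [0.542, -0.015, 0.1068]
eef_rot: [[-0.98, 0.198, 0.005], [0.198, 0.98, -0.001], [-0.005, 0.0, -1.0]]
force: [0.4, -0.1, -2.0]
gripper_width: 0.276
```

```bash
python3 - <<'E'
from h import *
p=held(.0125,.044,.032);cv2.imwrite("pics/w11.png",p[:,:,::-1])
E
```

```text
knob top tool z -0.0309 underside below tcp 0.0131 knob mean xy(tool) [ 0.0005 -0.0011] 1204
axis from wall (tool) [-0.0013 -0.001 ] 1165 world [ 0.543  -0.0163  0.1068] tcp [ 0.542  -0.015   0.1068] F [ 0.4 -0.1 -2. ]
```

View pics/w11.png

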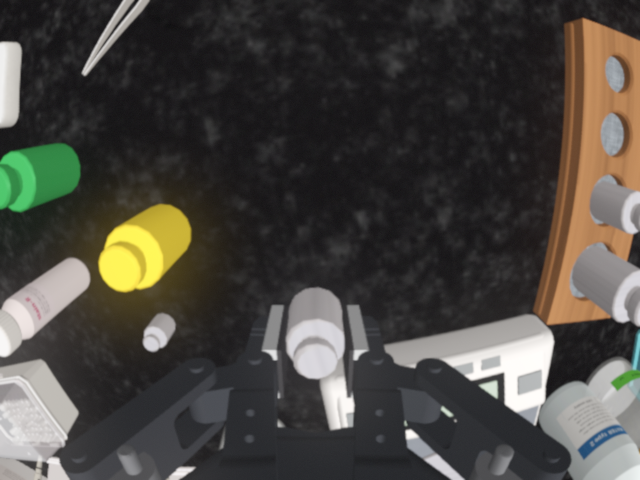

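>>> {"op": "drive_tool", "data": {"turn": [[0, 0, 0], [0, 0, 0], [0, 0, 0], [0, 0, 0], [0, 0, 0], [0, 0, 0], [0, 0, 0], [0, 0, 0], [0, 0, 0]], "xyz": [[-1.5, 4, 0.5], [-3, 9, 0.5], [-4.8, 14, 0.5], [-4.8, 19, 0.5], [-4.8, 23, 0.5], [-4.8, 24.3, 0], [-4.8, 24.3, -2], [-4.8, 24.3, -3.5], [-4.8, 24.3, -3.5]], "claw": [0, 0, 0, 0, 0, 0, 0, 0, 0]}}

```text
time: 22.2
tcp_pos: [0.4912, 0.2257, 0.0662]
eef_rot: [[-0.98, 0.2, -0.003], [0.2, 0.98, -0.002], [0.003, -0.002, -1.0]]
force: [-0.1, 0.8, -0.7]
gripper_width: 0.275
```

```bash
python3 - <<'E'
from h import *
p=held(.0125,.044,.032);cv2.imwrite("pics/w12.png",p[:,:,::-1])
E
```

```text
knob top tool z -0.0309 underside below tcp 0.0131 knob mean xy(tool) [ 0.0005 -0.0011] 1208
axis from wall (tool) [-0.0013 -0.0011] 1153 world [0.4923 0.2243 0.0662] tcp [0.4912 0.2257 0.0662] F [-0.1  0.8 -0.7]
```

View pics/w12.png

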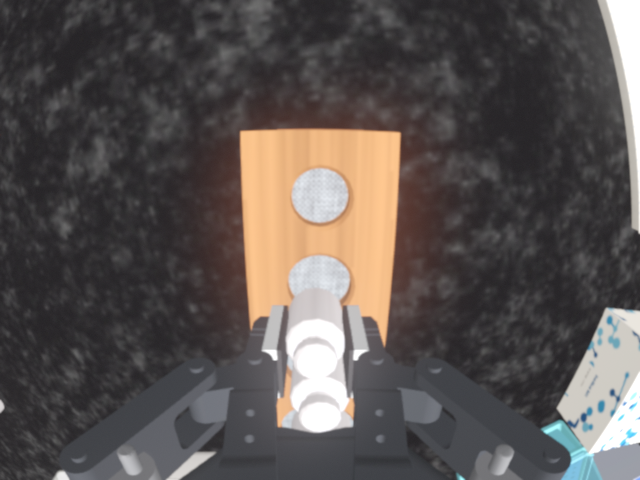

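>>> {"op": "drive_tool", "data": {"turn": [[0, 0, 0], [0, 0, 0], [0, 0, 0], [0, 0, 0], [0, 0, 0], [0, 0, 0]], "xyz": [[0, 0, 0], [0, 0, -1], [0, 0, -2], [0, 0, -2.8], [0, 0, -3.2], [0, 0, -3.2]], "claw": [0, 0, 0, 0, 0, 0]}}

```text
time: 23.0
tcp_pos: [0.4919, 0.2279, 0.036]
eef_rot: [[-0.98, 0.198, -0.001], [0.198, 0.98, -0.0], [0.001, -0.0, -1.0]]
force: [-0.6, -1.1, -1.7]
gripper_width: 0.27
```

>>> {"op": "drive_tool", "data": {"turn": [[0, 0, 0], [0, 0, 0], [0, 0, 0]], "xyz": [[0, 0, -0.1], [0, 0, -0.2], [0, 0, -0.2]], "claw": [0, 0, 0]}}

```text
time: 23.38
tcp_pos: [0.4922, 0.2279, 0.0344]
eef_rot: [[-0.98, 0.198, 0.0], [0.198, 0.98, -0.0], [-0.0, 0.0, -1.0]]
force: [-0.2, 0.0, -1.3]
gripper_width: 0.276
```

>>> {"op": "drive_tool", "data": {"turn": [[0, 0, 0], [0, 0, 0], [0, 0, 0], [0, 0, 0]], "xyz": [[0, 0, -0.1], [0, 0, -0.2], [0, 0, -0.3], [0, 0, -0.3]], "claw": [0, 0, 0, 0]}}

```text
time: 23.88
tcp_pos: [0.4921, 0.2279, 0.0313]
eef_rot: [[-0.98, 0.198, -0.0], [0.198, 0.98, -0.0], [0.0, -0.0, -1.0]]
force: [0.4, -0.2, -1.2]
gripper_width: 0.271
```

>>> {"op": "drive_tool", "data": {"turn": [[0, 0, 0], [0, 0, 0], [0, 0, 0]], "xyz": [[0, 0, -0.1], [0, 0, -0.1], [0, 0, -0.1]], "claw": [0, 0, 0]}}

```text
time: 24.25
tcp_pos: [0.4923, 0.2279, 0.0311]
eef_rot: [[-0.98, 0.198, 0.0], [0.198, 0.98, -0.001], [-0.001, -0.0, -1.0]]
force: [-3.3, -2.3, 9.0]
gripper_width: 0.275
```

Contact with the floor shows on the force reading. I release.

>>> {"op": "drive_tool", "data": {"turn": [[0, 0, 0], [0, 0, 0], [0, 0, 0], [0, 0, 0], [0, 0, 0], [0, 0, 0], [0, 0, 0], [0, 0, 0]], "xyz": [[0, 0, 0.1], [0, 0, 0.1], [0, 0, 0.5], [0, 0, 3], [0, 0, 6], [0, 0, 9], [0, 0, 9], [0, 0, 9]], "claw": [55, 55, 55, 55, 55, 55, 55, 55]}}

```text
time: 25.25
tcp_pos: [0.492, 0.2276, 0.1199]
eef_rot: [[-0.98, 0.198, -0.0], [0.198, 0.98, -0.0], [0.0, -0.0, -1.0]]
force: [-0.2, -0.8, 0.4]
gripper_width: 0.549
```

```bash
python3 - <<'E'
from h import *
p,d=arm.read_camera("wrist");cv2.imwrite("pics/w13.png",p[:,:,::-1]);s=arm.get_state()
c=cloud("wrist",d,dict(p=np.array(s["tcp_pos"]),R=np.array(s["eef_rot"])))
print(s["time"],s["tcp_pos"]);print(cyl(c,[.492,.227],.0125,.061,.049))
E
```

```text
25.3 [0.49174692 0.2274871  0.11955121]
(array([0.4915, 0.2271]), 2686, array([0.4917, 0.2271]), 595, np.float64(0.0613))
```

View pics/w13.png

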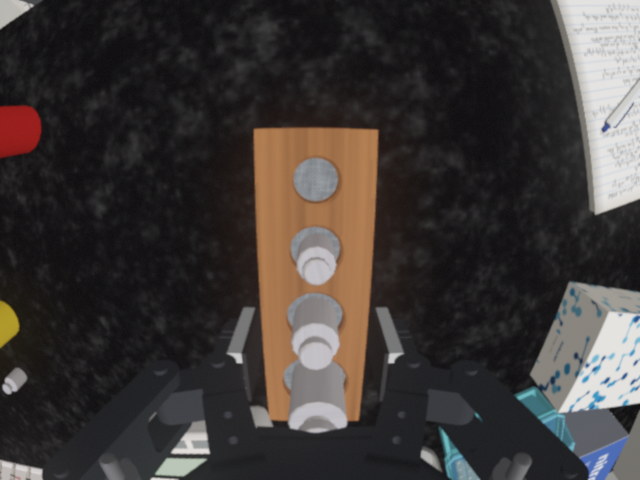

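All three are down: the 100 g knob top is at 61 mm, as it should be, within 1 mm of the well centre. Last is the 50 g weight, with the jaws turned 20° so they stand clear of the bottle.

>>> {"op": "drive_tool", "data": {"turn": [[0, 0, 0], [0, 0, 0], [0, 0, 5], [0, 0, 10], [0, 0, 15], [0, 0, 20], [0, 0, 20], [0, 0, 20], [0, 0, 20], [0, 0, 20], [0, 0, 20]], "xyz": [[0, -4, 1], [0, -9, 1], [2, -14, 1], [4, -19, 1], [6, -24, 1], [8, -29, 1], [9.1, -34, 1], [9.1, -37.7, 0], [9.1, -37.7, -2], [9.1, -37.7, -2], [9.1, -37.7, -2]], "claw": [45, 45, 45, 45, 45, 45, 45, 45, 45, 45, 45], "grip_force": 30}}

```text
time: 26.68
tcp_pos: [0.5833, -0.1474, 0.1004]
eef_rot: [[-0.988, -0.152, -0.0], [-0.152, 0.988, 0.001], [0.0, 0.001, -1.0]]
force: [-0.1, -0.2, 0.7]
gripper_width: 0.452
```

```bash
python3 - <<'E'
from h import *
p,d=arm.read_camera("wrist");cv2.imwrite("pics/w14.png",p[:,:,::-1]);s=arm.get_state()
c=cloud("wrist",d,dict(p=np.array(s["tcp_pos"]),R=np.array(s["eef_rot"])))
print(s["time"],s["tcp_pos"],s["gripper_width"]);print(cyl(c,*W["50"]))
E
```

```text
26.725 [ 0.58351428 -0.14763854  0.10080945] 0.44831094714045183
(array([ 0.5843, -0.151 ]), 179, array([ 0.5831, -0.1513]), 370, np.float64(0.0357))
```

View pics/w14.png

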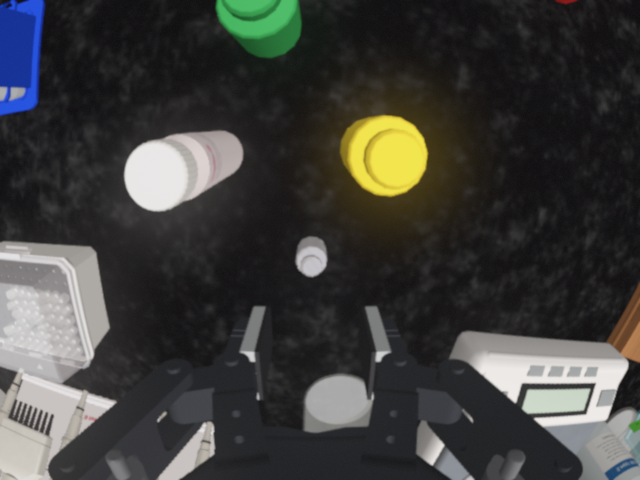

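The 50 g weight is at (312,257), with the bottle (180,170) and yellow look-alike (388,155) clear of the jaws.

>>> {"op": "drive_tool", "data": {"turn": [[0, 0, 0], [0, 0, 0], [0, 0, 0], [0, 0, 0], [0, 0, 0], [0, 0, 0], [0, 0, 0], [0, 0, 0], [0, 0, 0], [0, 0, 0], [0, 0, 0], [0, 0, 0]], "xyz": [[0.1, -0.1, -1.5], [0.1, -0.1, -4], [0.1, -0.1, -6.5], [0.1, -0.1, -8], [0.1, -0.1, -8.7], [0.1, -0.1, -8.7], [0.1, -0.1, -8.7], [0.1, -0.1, -8.7], [0.1, -0.1, -8.7], [0.1, -0.1, -8.7], [0.1, -0.1, -8.7], [0.1, -0.1, -8.7]], "claw": [45, 45, 45, 45, 45, 45, 45, 0, 0, 0, 0, 0]}}

```text
time: 28.22
tcp_pos: [0.5847, -0.1503, 0.0141]
eef_rot: [[-0.989, -0.149, 0.001], [-0.149, 0.989, -0.001], [-0.001, -0.001, -1.0]]
force: [-1.9, -1.0, 6.3]
gripper_width: 0.216
```

>>> {"op": "drive_tool", "data": {"turn": [[0, 0, 0], [0, 0, 0], [0, 0, 0], [0, 0, 0], [0, 0, 0]], "xyz": [[0, 0, 1], [0, 0, 3], [0, 0, 6], [0, 0, 9], [0, 0, 9]], "claw": [0, 0, 0, 0, 0]}}

```text
time: 28.85
tcp_pos: [0.586, -0.1503, 0.1071]
eef_rot: [[-0.989, -0.149, 0.005], [-0.149, 0.989, -0.002], [-0.005, -0.002, -1.0]]
force: [0.7, 0.1, -1.9]
gripper_width: 0.211
```

```bash
python3 - <<'E'
from h import *
p=held(.010,.034,.024);cv2.imwrite("pics/w15.png",p[:,:,::-1])
E
```

```text
knob top tool z -0.0208 underside below tcp 0.0132 knob mean xy(tool) [ 0.0022 -0.001 ] 708
axis from wall (tool) [ 0.0007 -0.0009] 587 world [ 0.5855 -0.1514  0.1071] tcp [ 0.586  -0.1503  0.1071] F [ 0.7  0.1 -1.9]
```

View pics/w15.png

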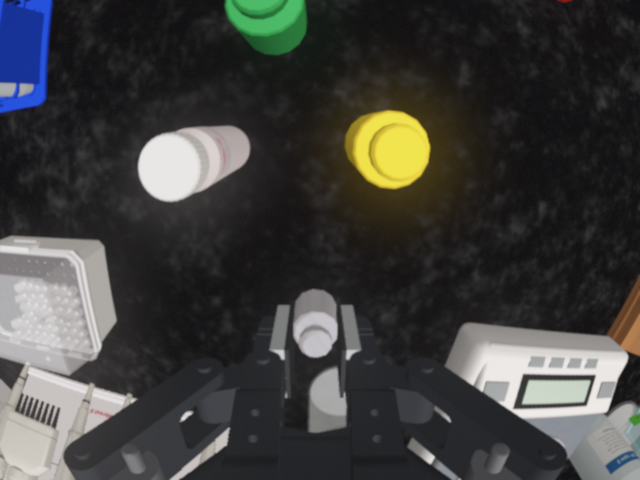

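>>> {"op": "drive_tool", "data": {"turn": [[0, 0, 0], [0, 0, -5], [0, 0, -10], [0, 0, -15], [0, 0, -20], [0, 0, -20], [0, 0, -20], [0, 0, -20], [0, 0, -20], [0, 0, -20], [0, 0, -20], [0, 0, -20], [0, 0, -20]], "xyz": [[0, 4, 1], [-2, 9, 1], [-4, 14, 1], [-6, 19, 1], [-8, 24, 1], [-10, 29, 1], [-12, 34, 1], [-13.5, 38, 0], [-14, 38.8, -2], [-14, 38.8, -3.5], [-14, 38.8, -4], [-14, 38.8, -4], [-14, 38.8, -4]], "claw": [0, 0, 0, 0, 0, 0, 0, 0, 0, 0, 0, 0, 0]}}

```text
time: 30.52
tcp_pos: [0.4448, 0.2375, 0.0638]
eef_rot: [[-0.98, 0.199, 0.001], [0.199, 0.98, 0.0], [-0.001, 0.0, -1.0]]
force: [0.6, -0.2, -0.1]
gripper_width: 0.213
```

```bash
python3 - <<'E'
from h import *
p=held(.010,.034,.024);cv2.imwrite("pics/w16.png",p[:,:,::-1])
E
```

```text
knob top tool z -0.0208 underside below tcp 0.0132 knob mean xy(tool) [ 0.0018 -0.0011] 705
axis from wall (tool) [ 0.0003 -0.001 ] 583 world [0.4443 0.2366 0.0638] tcp [0.4448 0.2375 0.0638] F [ 0.6 -0.2 -0.1]
```

View pics/w16.png

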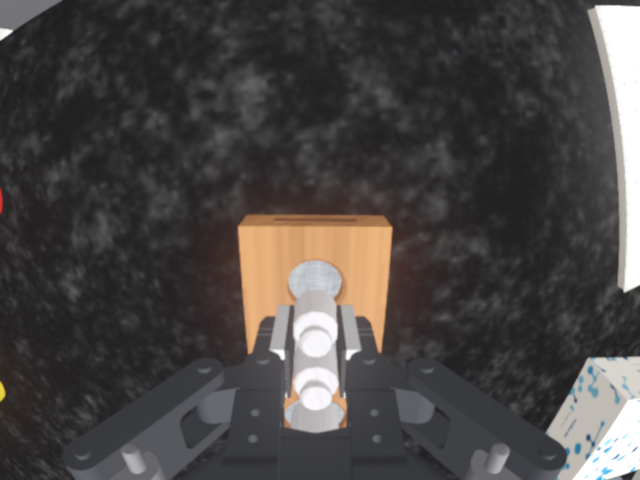

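>>> {"op": "drive_tool", "data": {"turn": [[0, 0, 0], [0, 0, 0], [0, 0, 0], [0, 0, 0], [0, 0, 0], [0, 0, 0]], "xyz": [[0, 0, -1], [0, 0, -2], [0, 0, -2.6], [0, 0, -2.9], [0, 0, -3], [0, 0, -3]], "claw": [0, 0, 0, 0, 0, 0]}}

```text
time: 31.32
tcp_pos: [0.4443, 0.2379, 0.0334]
eef_rot: [[-0.98, 0.198, 0.0], [0.198, 0.98, 0.0], [-0.0, 0.0, -1.0]]
force: [-0.3, 0.4, -0.2]
gripper_width: 0.209
```

>>> {"op": "drive_tool", "data": {"turn": [[0, 0, 0], [0, 0, 0], [0, 0, 0]], "xyz": [[0, 0, -0.1], [0, 0, -0.2], [0, 0, -0.2]], "claw": [0, 0, 0]}}

```text
time: 31.7
tcp_pos: [0.4441, 0.2378, 0.0313]
eef_rot: [[-0.98, 0.198, -0.0], [0.198, 0.98, -0.0], [0.0, -0.0, -1.0]]
force: [-0.5, -0.2, -0.1]
gripper_width: 0.208
```

>>> {"op": "drive_tool", "data": {"turn": [[0, 0, 0], [0, 0, 0], [0, 0, 0]], "xyz": [[0, 0, -0.1], [0, 0, -0.1], [0, 0, -0.1]], "claw": [0, 0, 0]}}

```text
time: 32.08
tcp_pos: [0.4443, 0.2379, 0.031]
eef_rot: [[-0.98, 0.198, 0.0], [0.198, 0.98, -0.001], [-0.001, -0.0, -1.0]]
force: [-2.5, -2.4, 10.5]
gripper_width: 0.21
```

Floor contact again. I release and lift clear.

>>> {"op": "drive_tool", "data": {"turn": [[0, 0, 0], [0, 0, 0], [0, 0, 0], [0, 0, 0], [0, 0, 0], [0, 0, 0], [0, 0, 0], [0, 0, 0], [0, 0, 0]], "xyz": [[0, 0, 0.1], [0, 0, 0.1], [0, 0, 0.5], [0, 0, 3], [0, 0, 7], [0, 0, 12], [0, 0, 16], [0, 0, 16], [0, 0, 16]], "claw": [50, 50, 50, 50, 50, 50, 50, 50, 50]}}

```text
time: 33.2
tcp_pos: [0.4439, 0.2375, 0.1898]
eef_rot: [[-0.98, 0.198, -0.0], [0.198, 0.98, -0.001], [0.0, -0.001, -1.0]]
force: [0.6, 1.1, -0.4]
gripper_width: 0.499
```

```bash
python3 - <<'E'
from h import *
p,d=arm.read_camera("wrist");cv2.imwrite("pics/w17.png",p[:,:,::-1]);s=arm.get_state()
c=cloud("wrist",d,dict(p=np.array(s["tcp_pos"]),R=np.array(s["eef_rot"])))
print(s["time"],s["tcp_pos"],np.round(s["force"],1))
for n,xy,R,H,hc in(("50",[.4445,.237],.01,.051,.041),("100",[.492,.227],.0125,.061,.049),("200",[.543,.2165],.016,.073,.058),("500",[.601,.2045],.021,.093,.074)):
    print(n,xy,cyl(c,xy,R,H,hc))
p,d=arm.read_camera("scene");cv2.imwrite("pics/s17.png",p[:,:,::-1])
spots("scene")
E
```

```text
33.25 [0.44365695 0.23744869 0.18934384] [ 0.2 -0.4 -0.1]
50 [0.4445, 0.237] (array([0.4442, 0.2371]), 1559, array([0.4424, 0.2373]), 227, np.float64(0.051))
100 [0.492, 0.227] (array([0.4918, 0.2272]), 1498, array([0.4915, 0.2272]), 305, np.float64(0.0612))
200 [0.543, 0.2165] (array([0.5432, 0.2164]), 1648, array([0.5419, 0.2166]), 434, np.float64(0.0732))
500 [0.601, 0.2045] (array([0.6014, 0.2059]), 1863, array([0.5986, 0.2067]), 566, np.float64(0.0932))
scene weight_50g_center 0.49 [0.445 0.239 0.032]
scene weight_100g_center 0.8 [0.493 0.227 0.04 ]
scene weight_200g_center 0.55 [0.547 0.219 0.046]
scene weight_500g_center 0.95 [ 0.436 -0.207  0.036]
scene weight_500g_center 0.83 [ 0.508 -0.123  0.04 ]
scene weight_500g_center 0.71 [0.602 0.201 0.059]
scene well_50g 0.65 [0.448 0.235 0.016]
scene well_100g 0.87 [0.491 0.228 0.017]
scene well_200g 0.68 [0.544 0.216 0.014]
scene well_200g 0.3 [0.445 0.236 0.017]
scene well_500g 0.63 [0.606 0.205 0.016]
scene beaker_center 0.82 [ 0.712 -0.109  0.043]
scene reagent_bottle_center 0.64 [ 0.527 -0.221  0.055]
scene reagent_bottle_center 0.53 [0.493 0.228 0.018]
```

View pics/w17.png

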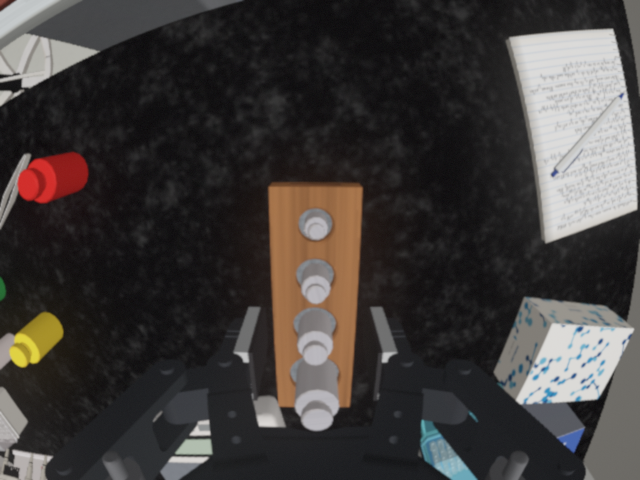

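View pics/s17.png

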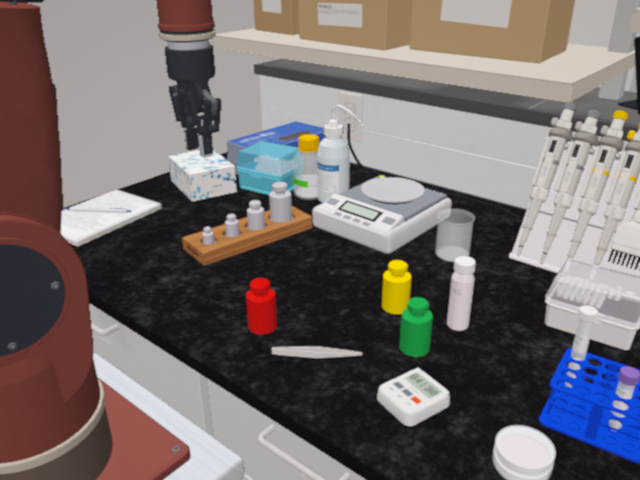

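All four stand upright in order, seated to the right heights and within about 1.5 mm of the well centres. The bystanders haven't moved and the arm is clear, so I hand the job in.

```bash
python3 -c "
from workcell import arm
print(arm.close_job())"
```

```text
the job is handed in; nothing more can be done
None
```

The four steel weights are back in the wooden block, in order from smallest to largest. I gripped each one round its cylinder, lowered it until the force reading showed contact or the height showed it was down, and then released it. The job took about 33 s of the 104 s allowed, and no verdict was reported.

The last checks before handing in showed:
- **Height:** knob tops stood at 51, 61, 73 and 93 mm, each within 0.5 mm of what a fully seated weight should read.
- **Position:** wall fits put the weights within about 1.5 mm of the well centres. The 500 g weight was the furthest off.
- **Bystanders:** the beaker and bottle were within 5 mm of their starting readings, which is about the detector's error. The coloured look-alikes were not touched.
- **Arm:** the gripper was clear, at about 190 mm.

Two readings were slightly off. Averaging the knob tops put the axes up to 3 mm away from the wall fits, because only one side of each knob is visible. The depth heights also read about 1 mm high on some views. I saw no sign of a failed check.

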